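# Turn over a leaf of the snack-table menu stand

## Task

On the refreshment table's menu stand, turn the leaf with the yellow tab over the spine like a page, from the right to the left as seen from the robot: get a fingertip under its tab, push it over with the fingers and press it down until it lies fully flat on the left-hand leaves, then take the hand away. Only push, never take the leaf between the fingers, and guide it over gently without flinging it or slapping it down. Leave the red and blue leaves lying as they are, and do not lift, shove or knock the stand or the things around it.

Things in the scene. Friction and masses are not known exactly. Their poses are not given: they have to be found in the camera images.
- stand: The menu stand, loose on the table, about 2 kg; steel foot 210 mm along the spine by 220 mm across. Origin: centre of the foot's underside. x runs along the spine, away from the robot; y to the left across the stand; z up. On each side of the spine a wing rises outward at 15 degrees (0.262 rad) to 125 mm from the spine; the leaves lie on the wings and overhang them.
- spine (a point): Middle of the spine: a steel rod (r 3.5 mm) along the stand's x axis, straight above the stand's origin, its axis 50 mm above the table. All leaves turn about it. Its two end brackets stand 111 mm either side of this point, 30 mm wide, and reach 60 mm above the table.
- yellow_leaf (a joint): Angle of the yellow-tabbed leaf, rad. 0: flat on the right-hand (-y) leaves, rising outward at 15 degrees; 1.309: upright; 2.618: end stop, flat on the left-hand leaves (so it rises 0.262 + value from the horizontal on the right). Starts a little raised. Weighs about 150 g; stiff knuckles (0.2 N m friction) hold it wherever it is left; about 2 N at the tab turns it.
- yellow_leaf_tab (a point): Centre of the yellow tab (42 mm along the spine, 20 mm outward, 4 mm thick) on the leaf's free edge: 160 mm from the rod's axis and 50 mm nearer the robot than the leaf's middle. It moves with the leaf. x along the spine, -y outward from the rod, z square to the leaf (upward while it lies on the right). No part of the stand is under the tab, the table is 85 mm or more below: a fingertip fits there.
- yellow_leaf_panel: The yellow-tabbed leaf: rigid white panel with a yellow border, 210 mm along the spine, reaching from 10 to 150 mm out from the rod (the tab to 170 mm), 4 mm thick, its mid-plane through the rod's axis. Origin on the rod's axis at the leaf's middle; axes as for its tab.
- red_leaf (a joint): Angle (rad) of the red-tabbed leaf, same size, on the right-hand wing, 6.5 mm under where the yellow leaf lies at 0. 0: flat on its wing, grows as it is raised. Its tab is 50 mm farther from the robot than its middle, so 100 mm beyond the yellow tab. To be left lying.
- blue_leaf (a joint): Angle (rad) of the blue-tabbed leaf, same size, on the left-hand wing, 6.5 mm under where the yellow leaf comes to lie; its tab is at its middle. 0: flat on its wing, grows as it is raised. To be left lying.
- coffee_can: Slim brown drink can, 53 mm diameter, 105 mm tall; loose, standing on the table; origin at the centre of its underside. To be left alone.
- vitamin_orange: Small amber glass bottle with an orange cap, 44 mm diameter, 125 mm tall; loose, standing on the table; origin at the centre of its underside. To be left alone.
- vitamin_blue: Small amber glass bottle with a blue cap, 44 mm diameter, 125 mm tall; loose, standing on the table; origin at the centre of its underside. To be left alone.
- soda_can: Green drink can, 66 mm diameter, 122 mm tall; loose, standing on the table; origin at the centre of its underside. To be left alone.
- tumbler: Clear tumbler with a black lid, 74 mm diameter, 135 mm tall; loose, standing on the table; origin at the centre of its underside. To be left alone.
- sanitizer: Pump bottle of hand sanitizer, 60 mm diameter, 143 mm tall; loose, standing on the table; origin at the centre of its underside. To be left alone.
- mint_tin: Flat red mint tin, 97 x 62 mm, 21 mm tall; loose, standing on the table; origin at the centre of its underside. To be left alone.

How it is judged:
On the way, in this order (a step that is already met when the one before it is completed fails the run):
1. The yellow leaf is raised by the fingers at its tab (grasp point within 55 mm of the tab's centre) (value of joint yellow_leaf above 0.45 rad and contact force between the fingers and yellow_leaf_panel above 0.2 N and distance between the grasp point and yellow_leaf_tab below 0.055 m), for 0.05 s.
2. The yellow leaf is pushed by the fingers past the upright (value of joint yellow_leaf above 1.35 rad and contact force between the fingers and yellow_leaf_panel above 0.2 N), for 0.05 s.
3. The yellow leaf is flat on the left-hand leaves (value of joint yellow_leaf above 2.575 rad), for 0.2 s.
At the end, for the whole second after the job is handed in: The yellow leaf rests within 0.043 rad (6.5 mm at its free edge) of flat on the left-hand leaves; red and blue leaves within 0.08 rad of flat; stand upright, within 20 mm of where it began; cans, bottles and tin upright, within 30 mm of their places (value of joint yellow_leaf above 2.575 rad and velocity of joint yellow_leaf between -0.05 and 0.05 rad/s and value of joint each of red_leaf, blue_leaf below 0.08 rad and distance of stand from where it was at the start of the episode below 0.02 m and angle between stand's own z axis and vertical below 0.03 rad and distance of each of coffee_can, vitamin_orange, vitamin_blue, soda_can, tumbler, sanitizer, mint_tin from where it was at the start of the episode below 0.03 m and angle between each of coffee_can, vitamin_orange, vitamin_blue, soda_can, tumbler, sanitizer, mint_tin's own z axis and vertical below 0.1 rad); the robot touches nothing.
It fails at once if The yellow leaf is taken between the fingers (the grasp point lies within the leaf's thickness, inside its outline) (z of the grasp point in the frame of yellow_leaf_tab between -0.004 and 0.004 m and y of the grasp point in the frame of yellow_leaf_tab between -0.009 and 0.15 m and x of the grasp point in the frame of yellow_leaf_tab between -0.055 and 0.155 m).
It fails at once if The yellow leaf is flung or slapped down (turns faster than 4 rad/s) (velocity of joint yellow_leaf above 4 rad/s or velocity of joint yellow_leaf below -4 rad/s).
It fails at once if The red or blue leaf is raised by more than 0.12 rad (value of joint any of red_leaf, blue_leaf above 0.12 rad).
It fails at once if The stand is shoved more than 20 mm, tipped or lifted (distance of stand from where it was at the start of the episode above 0.02 m or angle between stand's own z axis and vertical above 0.12 rad or height (world z) of stand above 0.01 m).
It fails at once if A can, bottle or tin is moved more than 30 mm, knocked over or lifted (distance of any of coffee_can, vitamin_orange, vitamin_blue, soda_can, tumbler, sanitizer, mint_tin from where it was at the start of the episode above 0.03 m or angle between any of coffee_can, vitamin_orange, vitamin_blue, soda_can, tumbler, sanitizer, mint_tin's own z axis and vertical above 0.3 rad or height (world z) of any of coffee_can, vitamin_orange, vitamin_blue, soda_can, tumbler, sanitizer, mint_tin above 0.012 m).
It also fails if it takes over 42 s, if anything falls off the work surface, if the arm or the gripper's body presses on something with over 40 N, if the wrist force passes 120 N, or if a joint passes its speed limit or range.

## Robot

A 7-joint arm with a two-finger parallel gripper is mounted at the origin on the work surface. World frame = base frame: x ahead of the robot, y to its left, z up, the work surface at z = 0. Lengths are in m, angles in rad, forces in N, time in s.
With the tool pointing down it reaches from about 0.425 to 1.025 m from the base axis. Payload 9.4 kg.
Tool frame: the origin (TCP) lies at the very end of the fingers, on their centre line; the grasp point (between the pads) lies r.grip_depth behind it (r.grip_depth is the distance from the TCP to the grasp point, in m); z points along the fingers, y is the direction in which the jaws open and shut (so a half turn about z gives the same grasp; the last joint's range is limited). The gripper opens to 93 mm and grips with 3 to 60 N. Pads are 15 mm wide; open, the fingers measure 128 mm over their backs; the gripper's body (75 mm by 188 mm) begins 65 mm behind the grasp point.
Start: joints at [-1.284, 0.599, -0.003, 1.599, 0.002, 0.943, -0.08], TCP at [0.258, 0.678, 0.219] pointing down, gripper open.
Joint ranges: [-2.57, 2.57], [-0.35, 1.97], [-1.29, 1.29], [0.11, 2.56], [-1.05, 4.19], [0.11, 1.86], [-2.63, 2.63]. Speed limits (rad/s): [2.22, 2.22, 3.01, 3.01, 3.14, 3.14, 3.14].

## Interface

Orientations are given as a rotation vector (axis times angle).
In Python, from cell import r, read_camera gives the robot as it stands.
- The arm moves only by the tool apply_moves, never from a script. Its argument "commands" is a list that holds one entry, the list of rows, each a list of 6 numbers: the shift along the tool's x, y, z in m, then the turn, a rotation vector about the tool's x, y, z in units of 5 degrees (1.0 is 5 degrees). A call has 1 to 12 rows; each row is the pose to reach, as a shift and turn from the pose commanded when the call began, along the tool's axes at that moment; what a row does not reach only later rows make up. A row lasts 1/12 s, in which the tool goes at most 41.7 mm and 7.16 degrees, less where a joint would pass 70% of its speed; a pose out of reach is approached as far as the arm can. A call with a gripper value outside its range is refused whole. "hand" is the closure, from 0 (fully open) to 1 (shut), set as the call begins (left out, the last holds). The fingers move at their own pace and stop on an object; "squeeze" is the grip in N (left out, the last holds). Time passes only in rows, so rows that repeat a pose let the fingers close. It gives the time, the measured TCP pose, the force and the opening at its end, in the units of the state.
- r.get_state(): the state, without advancing time (a new reading comes with each control period).
- read_camera(name): name is "scene" or "top" or "wrist"; returns a dict with "img" (480x640x3 uint8, red, green, blue), "intrinsics" (3x3 intrinsics, pixels), "rvec" (rotation vector, rad) and "tvec" (3), from world to camera coordinates, as OpenCV has them; the wrist camera has in their place "hand_eye" (4x4, takes a point from camera to tool coordinates, whose origin is the TCP and whose axes are the flange's). Camera axes: x right, y down, z forward; pixel columns grow to the right and rows downward; lengths in m; the calibration is good to about 2 mm. A picture is of the moment at which its call begins: read the wrist's pose just before it. There is no depth.
- r.job_done(): hands the job in, once; it reports no verdict.
The state is a dict: "time_s": time; "joints": joint angles; "joint_velocities": joint speeds; "tau": joint torques, N m; "position": TCP position; "orientation": TCP orientation; "wrist_force": force on the tool from outside, world axes, zero at the start; "torque": the same for the moment, N m; "grip_width": finger opening in m.
Only numpy, scipy, OpenCV 4.12 (cv2) and the standard library are available. Lean on these libraries where they do the work, as an engineer would, in place of code of your own. Each camera call takes 0.05 s, during which the arm holds its last target.

## Working session

There is one attempt and no reset: what is moved stays moved. The work goes in short steps, Python scripts to look and compute and a tool call to move; the robot and the scene stay as the last step left them, time stands still between calls to the robot, and variables do not carry over. Pictures are saved under pics/ and viewed, and the job is handed in when it is done.

Besides the shell and the picture viewer there is one more tool, called after "Emit:" by a JSON object that holds its "method" and its "body". apply_moves: Moves the arm, as the interface text tells. Its arguments: {"type":"object","properties":{"commands":{"type":"array","items":{"type":"array","items":{"type":"array","items":{"type":"number"}}}},"hand":{"type":"number"},"squeeze":{"type":"number"}},"required":["commands"]}

```bash
ls; mkdir -p pics; python3 - <<'E'
from cell import r, read_camera
import cv2
s=r.get_state()
print(s['time_s'],s['position'],s['orientation'],s['wrist_force'],s['grip_width'],r.grip_depth)
for n in ['scene','top','wrist']:
    c=read_camera(n); cv2.imwrite(f'pics/{n}0.png',c['img'][:,:,::-1])
    print(n,{k:c[k] for k in c if k!='img'})
E
```

```text
pics
0.0 [0.25779763 0.67705877 0.21773215] [-5.68214144e-01 -3.08960408e+00  2.52189807e-03] [-0.20167632  0.22962573 -0.89424982] 0.09276377189404805 0.0188
scene {'intrinsics': array([[467.91411078,   0.        , 316.62044587],
       [  0.        , 467.91411078, 233.80815681],
       [  0.        ,   0.        ,   1.        ]]), 'rvec': array([ 2.4308896 ,  0.71769663, -0.25412362]), 'tvec': array([-0.47261176, -0.23553195,  1.56106637])}
top {'intrinsics': array([[521.59080037,   0.        , 323.08122361],
       [  0.        , 521.59080037, 244.26455814],
       [  0.        ,   0.        ,   1.        ]]), 'rvec': array([ 2.17719267, -2.12754011,  0.18889094]), 'tvec': array([-0.05753852,  0.61828224,  1.31084049])}
wrist {'intrinsics': array([[375.49510934,   0.        , 319.75359256],
       [  0.        , 375.49510934, 239.66441791],
       [  0.        ,   0.        ,   1.        ]]), 'hand_eye': array([[-1.46575613e-04, -9.55041302e-01, -2.96472748e-01,
         8.31457089e-02],
       [ 9.99998494e-01, -6.52660588e-04,  1.60804806e-03,
        -1.24949453e-03],
       [-1.72924839e-03, -2.96472066e-01,  9.55039959e-01,
        -1.65514678e-01],
       [ 0.00000000e+00,  0.00000000e+00,  0.00000000e+00,
         1.00000000e+00]])}
```

View pics/scene0.png

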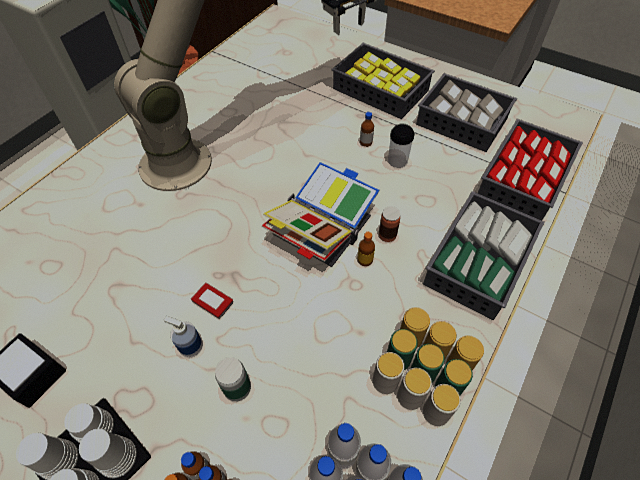

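View pics/top0.png

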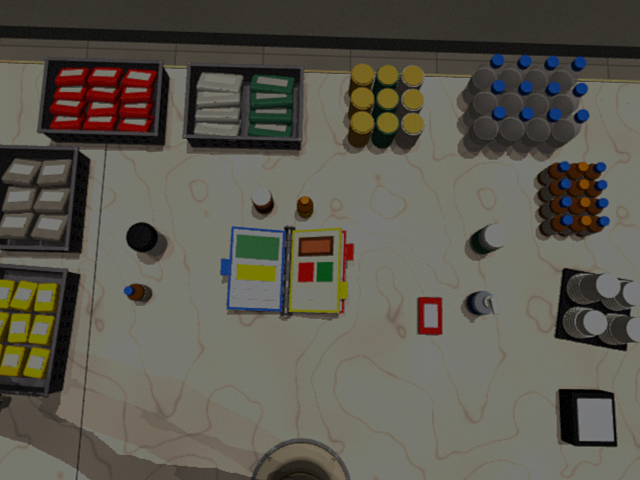

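View pics/wrist0.png

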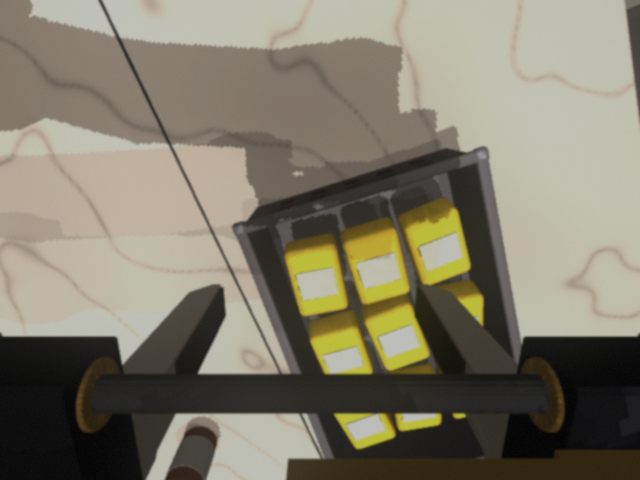

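The top view has the stand spine at about columns 286–290, rows 228–315. The yellow tab is at about (343,290), the red tab at (349,252) and the blue tab at (225,267). I'll zoom in next.

```bash
python3 - <<'E'
import cv2
t=cv2.imread('pics/top0.png')[180:340,110:390]; cv2.imwrite('pics/topz.png',cv2.resize(t,None,fx=2.8,fy=2.8,interpolation=cv2.INTER_CUBIC))
t=cv2.imread('pics/scene0.png')[100:330,180:430]; cv2.imwrite('pics/scenez.png',cv2.resize(t,None,fx=2.6,fy=2.6,interpolation=cv2.INTER_CUBIC))
E
```

```text
(no output)
```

View pics/topz.png

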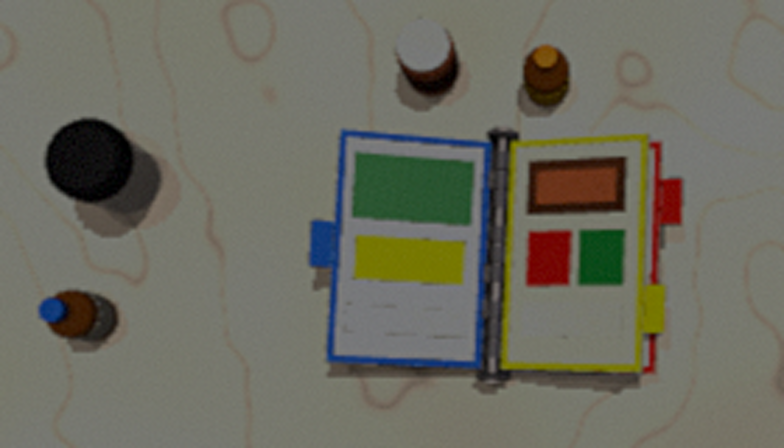

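View pics/scenez.png

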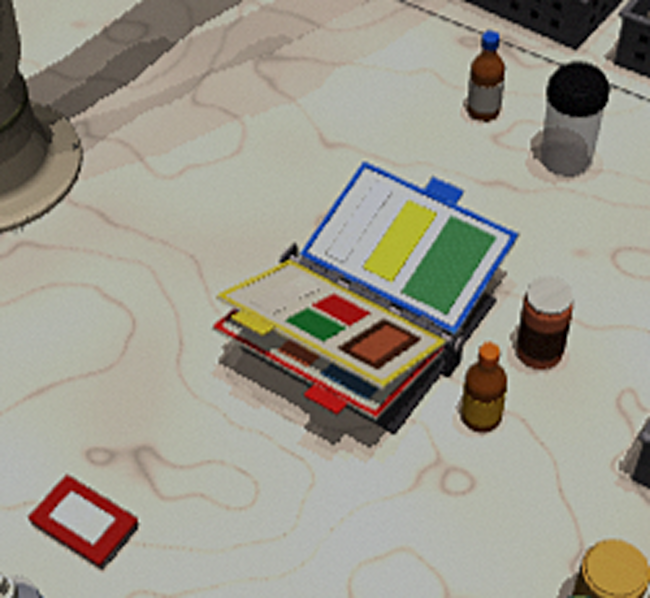

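```bash
cat > h.py <<'E'
import numpy as np, cv2
from scipy.spatial.transform import Rotation as R
def ray(c,uv):
    Rm=cv2.Rodrigues(c['rvec'])[0]; o=-Rm.T@c['tvec']
    p=cv2.undistortPoints(np.array([[uv]],float),c['intrinsics'],None)[0,0]
    d=Rm.T@np.array([p[0],p[1],1]); return o,d/np.linalg.norm(d)
def onz(c,uv,z):
    o,d=ray(c,uv); return o+d*(z-o[2])/d[2]
def tri(c1,u1,c2,u2):
    o1,d1=ray(c1,u1);o2,d2=ray(c2,u2)
    A=np.stack([d1,-d2],1); t=np.linalg.lstsq(A,o2-o1,rcond=None)[0]
    a,b=o1+d1*t[0],o2+d2*t[1]; return (a+b)/2,np.linalg.norm(a-b)
def proj(c,P):
    return cv2.projectPoints(np.array([P],float),c['rvec'],c['tvec'],c['intrinsics'],None)[0].ravel()
E
cat > m.py <<'E'
from cell import read_camera
from h import *
np.set_printoptions(precision=4,suppress=True)
t=read_camera('top'); s=read_camera('scene')
T=lambda x,y:(x/2.8+110-.32,y/2.8+180-.32); S=lambda x,y:(x/2.6+180-.3,y/2.6+100-.3)
for n,a,b in [('ytab',(653,309),(253,321)),('yFarOut',(650,135),(383,384)),('yNearOut',(641,372),(219,295)),('yFarIn',(511,143),(443,343)),('yNearIn',(503,367),(291,263)),
 ('bFarOut',(342,131),(517,235)),('bNearOut',(328,361),(365,164)),('bNearIn',(483,366),(303,255)),('rtab',(671,201),(326,397)),('rNearOut',(653,371),(216,325)),('btab',(322,243),(443,189)),
 ('oCap',(545,56),(489,352)),('bCap',(54,309),(490,38)),('coffeeTop',(424,45),(550,293)),('tumTop',(90,158),(578,83))]:
    print(n,*tri(t,T(*a),s,S(*b)))
print('brFar',onz(t,T(503,134),.06),'brNear',onz(t,T(490,381),.06), onz(s,S(455,355),.05),onz(s,S(292,250),.06))
# HSV masks
for nm,c in(('top',t),('scene',s)):
    h=cv2.cvtColor(c['img'],cv2.COLOR_RGB2HSV)
    m=cv2.inRange(h,(24,130,90),(34,255,255)); k=cv2.connectedComponentsWithStats(m)
    for st,ce in zip(k[2][1:],k[3][1:]):
        if st[4]>40: print(nm,'yellow',st,ce)
E
python3 m.py
```

```text
ytab [ 0.498  -0.091   0.1227] 0.0035711250109521707
yFarOut [ 0.6521 -0.0855  0.1223] 0.005213059468007248
yNearOut [ 0.4445 -0.0809  0.1186] 0.0059575042171260435
yFarIn [0.6532 0.0384 0.0494] 0.0009549845461548117
yNearIn [0.4475 0.0407 0.05  ] 0.004816552286907246
bFarOut [0.6559 0.1917 0.0802] 0.0034421268344913994
bNearOut [0.4487 0.1951 0.0775] 0.004751660824141766
bNearIn [0.4491 0.06   0.0455] 0.007358241365079446
rtab [ 0.5984 -0.1081  0.0845] 0.0037615418197327727
rNearOut [ 0.446  -0.0939  0.082 ] 0.004836062053874209
btab [0.5522 0.2035 0.086 ] 0.002492583229670844
oCap [0.721  0.0083 0.1185] 0.002462686870667017
bCap [0.4862 0.4245 0.1206] 0.002881109841422337
coffeeTop [0.7326 0.1184 0.1046] 0.004763880334371399
tumTop [0.6178 0.4016 0.1274] 0.0038853531723345254
brFar [0.6592 0.0454 0.06  ] brNear [0.4327 0.05   0.06  ] [0.6729 0.0316 0.05  ] [0.4444 0.0523 0.06  ]
top yellow [381  69  13  15  51] [387.2549  77.4706]
top yellow [357  74  11   9  42] [362.7857  78.1667]
top yellow [352  88  22  19 214] [362.8271  98.3318]
top yellow [378  89  20  19 220] [388.5136  98.
[... 214 characters left out ...]
26]
top yellow [289 228  59  85 659] [321.3596 276.2398]
top yellow [237 264  39  17 579] [255.5907 272.1693]
top yellow [  0 280  15  28 218] [  6.2385 291.9817]
top yellow [ 10 281  47  30 691] [ 34.5224 296.3329]
top yellow [  0 312   9  24 105] [  3.019  320.1429]
top yellow [  8 314  22  28 337] [ 19.2344 327.8487]
top yellow [ 28 315  26  29 357] [ 40.9664 329.7003]
top yellow [  0 346  25  30 364] [ 11.8159 360.6346]
top yellow [ 23 347  27  31 371] [ 36.6577 362.4124]
scene yellow [354  52  66  44 921] [385.5668  74.4083]
scene yellow [347  67  10   9  41] [350.7317  70.8537]
scene yellow [320 177  28  31 382] [333.3848 192.2644]
scene yellow [264 200  87  48 343] [302.3149 223.1399]
```

```bash
cat > g.py <<'E'
import sys
from cell import r
from h import *
np.set_printoptions(precision=4,suppress=True)
def target_R(beta_deg,yaw=-0.02):
    # fingers' back-direction rises beta to the right; tool y along spine
    b=np.deg2rad(90-beta_deg); Rz=R.from_euler('z',yaw)
    z=Rz.apply([0,np.sin(b),-np.cos(b)]); y=Rz.apply([1,0,0]); x=np.cross(y,z)
    return R.from_matrix(np.stack([x,y,z],1))
def go(P,Rt):
    s=r.get_state(); Rc=R.from_rotvec(s['orientation']); 
    print('t',round(s['time_s'],2),'pos',s['position'],'F',s['wrist_force'],'w',s['grip_width'])
    print('shift',Rc.inv().apply(np.array(P)-s['position']),'turn(5deg)',np.rad2deg((Rc.inv()*Rt).as_rotvec())/5)
if __name__=='__main__':
    a=list(map(float,sys.argv[1:])); go(a[:3],target_R(a[3]))
E
python3 g.py .48 .3 .33 90; python3 - <<'E'
from cell import read_camera
from h import *
t=read_camera('top')
for n,uv in [('tin',(430,316)),('sanit',(482,303)),('soda',(487,238))]: print(n,onz(t,uv,.02),onz(t,uv,.13))
E
```

```text
t 0.25 pos [0.2579 0.6774 0.2182] F [ 0.0298 -0.428  -0.3649] w 0.09316218832662634
shift [-0.3418 -0.2737 -0.1116] turn(5deg) [-0.0066  0.0055 14.0614]
tin [ 0.44083242 -0.32767428  0.02      ] [ 0.43858569 -0.30256523  0.13      ]
sanit [ 0.47773518 -0.46563231  0.02      ] [ 0.47252633 -0.42944961  0.13      ]
soda [ 0.65172063 -0.48355154  0.02      ] [ 0.63254627 -0.44593049  0.13      ]
```

Emit:
{"method": "apply_moves", "body": {"commands": [[[-0.02,-0.02,-0.03,0,0,0.5],[-0.05,-0.04,-0.05,0,0,1.5],[-0.08,-0.065,-0.07,0,0,2.5],[-0.11,-0.09,-0.09,0,0,4],[-0.14,-0.11,-0.11,0,0,5],[-0.17,-0.135,-0.112,0,0,6],[-0.2,-0.16,-0.112,0,0,7],[-0.23,-0.185,-0.112,0,0,8],[-0.26,-0.21,-0.112,0,0,9],[-0.29,-0.23,-0.112,0,0,10],[-0.32,-0.255,-0.112,0,0,11],[-0.342,-0.274,-0.112,0,0,12]]], "hand": 1}}

```text
time_s: 1.3
position: [0.4816, 0.2966, 0.331]
orientation: [2.044, 2.384, 0.001]
wrist_force: [0.5, -0.2, -0.4]
grip_width: 0.0176
```

```bash
python3 g.py .5 -.16 .33 90
```

```text
t 1.3 pos [0.4816 0.2966 0.331 ] F [ 0.4526 -0.2344 -0.3715] w 0.01756428083249844
shift [-0.454  -0.0515  0.0011] turn(5deg) [0.0101 0.0026 1.9863]
```

Emit:
{"method": "apply_moves", "body": {"commands": [[[-0.03,-0.003,0,0,0,0.3],[-0.07,-0.007,0,0,0,0.6],[-0.11,-0.012,0,0,0,1],[-0.15,-0.016,0,0,0,1.3],[-0.19,-0.021,0,0,0,1.6],[-0.23,-0.026,0,0,0,2],[-0.27,-0.03,0,0,0,2],[-0.31,-0.035,0,0,0,2],[-0.35,-0.04,0,0,0,2],[-0.39,-0.044,0,0,0,2],[-0.43,-0.05,0,0,0,2],[-0.455,-0.052,0,0,0,2]]]}}

```text
time_s: 2.3
position: [0.5003, -0.1619, 0.3311]
orientation: [2.24, 2.2, -0.0]
wrist_force: [0.4, -0.1, 0.0]
grip_width: 0.0003
```

```bash
python3 g.py .496 -.19 .25 45; python3 -c "
from cell import r;print(r.get_state()['joints'])"
```

```text
t 2.3 pos [ 0.5003 -0.1619  0.3311] F [ 0.4319 -0.0877  0.0027] w 0.00027349500207525675
shift [-0.0281 -0.0039  0.0812] turn(5deg) [0.0011 9.0119 0.0268]
[-0.23970843  0.25966109  0.57110294  1.93641474 -0.16587971  0.99041391
  0.38944295]
```

Emit:
{"method": "apply_moves", "body": {"commands": [[[0,0,0.005,0,0.7,0],[-0.003,0,0.01,0,1.5,0],[-0.006,0,0.015,0,2.3,0],[-0.01,0,0.02,0,3.1,0],[-0.013,-0.001,0.03,0,3.9,0],[-0.016,-0.002,0.04,0,4.7,0],[-0.019,-0.002,0.05,0,5.5,0],[-0.022,-0.003,0.06,0,6.3,0],[-0.025,-0.003,0.07,0,7.1,0],[-0.028,-0.004,0.08,0,7.9,0],[-0.028,-0.004,0.08,0,8.5,0],[-0.028,-0.004,0.08,0,9,0]]]}}

```text
time_s: 3.3
position: [0.4964, -0.1864, 0.2497]
orientation: [-1.774, -1.745, -0.737]
wrist_force: [-0.3, -0.2, 0.2]
grip_width: 0.0002
```

```bash
python3 g.py .496 -.19 .105 45; python3 - <<'E'
from cell import r,read_camera
import cv2
print(r.get_state()['joints'])
for n in ['scene','wrist']:
    cv2.imwrite(f'pics/{n}1.png',read_camera(n)['img'][:,:,::-1])
E
```

```text
t 3.3 pos [ 0.4964 -0.1864  0.2497] F [-0.3098 -0.2072  0.1864] w 0.00021767146054196417
shift [-0.1052 -0.0002  0.0994] turn(5deg) [-0.0414 -0.0364  0.02  ]
[ 0.39786414  0.61264552  0.35548228  1.85113132 -0.76201883  1.41877181
  1.14001675]
```

View pics/scene1.png

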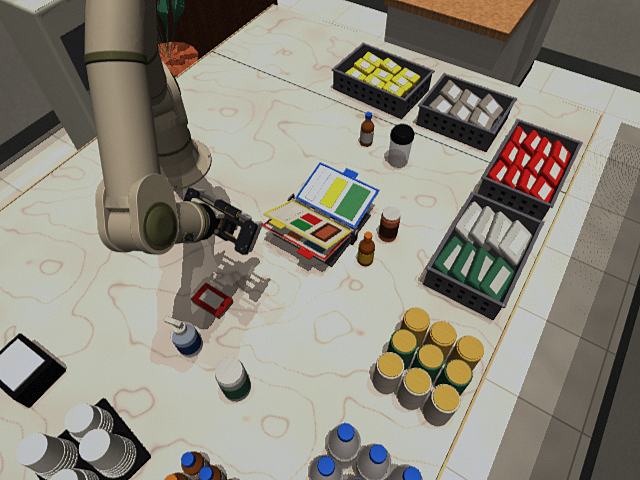

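View pics/wrist1.png

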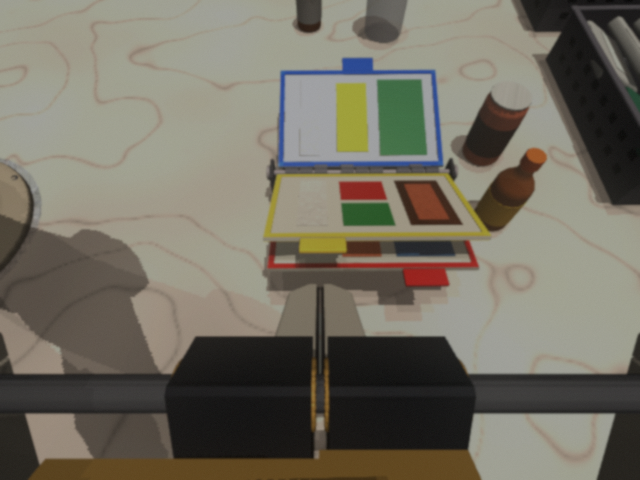

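Wrist view: the yellow tab (cols 300–346, row 245) lies straight ahead of the closed fingertips (320,287). The red tab, at col 425, is clear of them. Next I descend outside the tab.

Emit:
{"method": "apply_moves", "body": {"commands": [[[-0.01,0,0.01,0,0,0],[-0.022,0,0.02,0,0,0],[-0.034,0,0.031,0,0,0],[-0.046,0,0.042,0,0,0],[-0.058,0,0.053,0,0,0],[-0.07,0,0.064,0,0,0],[-0.082,0,0.075,0,0,0],[-0.094,0,0.088,0,0,0],[-0.105,0,0.1,0,0,0],[-0.105,0,0.1,0,0,0]]]}}

```text
time_s: 4.23
position: [0.4958, -0.1882, 0.1024]
orientation: [-1.773, -1.745, -0.733]
wrist_force: [-1.1, -0.1, -0.2]
grip_width: 0.0006
```

```bash
python3 g.py .497 -.095 .105 45; python3 - <<'E'
from cell import r,read_camera
import cv2
for n in ['scene','wrist']:
    im=read_camera(n)['img'][:,:,::-1]
    if n=='scene': im=cv2.resize(im[130:300,130:400],None,fx=2.9,fy=2.9,interpolation=cv2.INTER_CUBIC)
    cv2.imwrite(f'pics/{n}2.png',im)
E
```

```text
t 4.23 pos [ 0.4958 -0.1882  0.1024] F [-1.0787 -0.1005 -0.1859] w 0.0005644269274662745
shift [ 0.0676 -0.0001  0.0641] turn(5deg) [-0.0743 -0.0233  0.0165]
```

View pics/scene2.png

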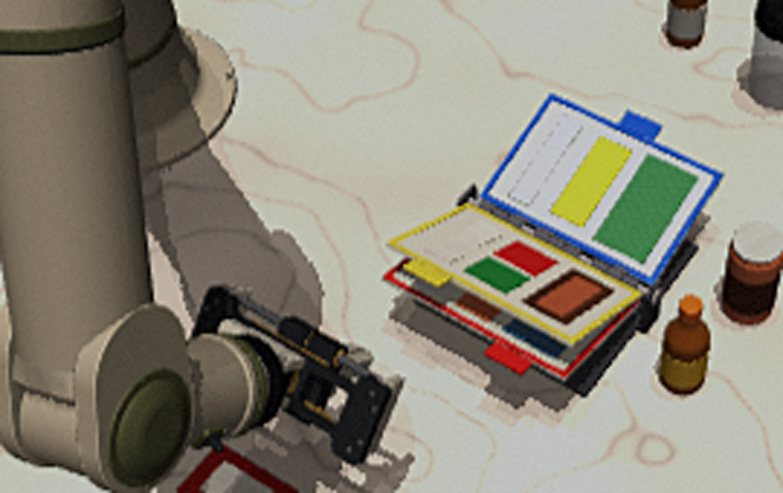

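View pics/wrist2.png

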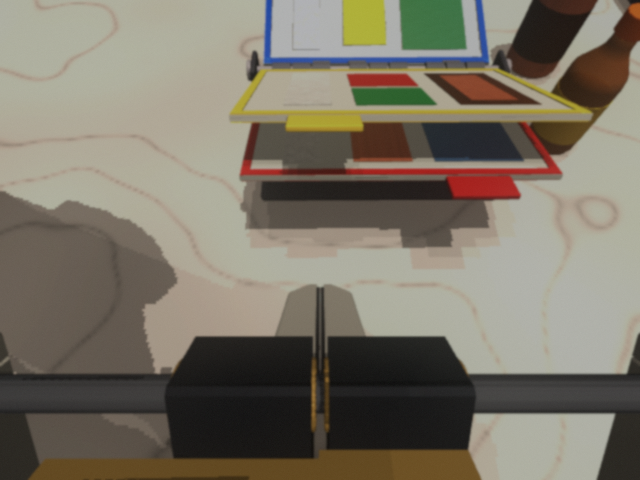

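```bash
python3 - <<'E'
from cell import r,read_camera
from h import *
s=r.get_state(); c=read_camera('wrist'); Rt=R.from_rotvec(s['orientation']).as_matrix()
H=c['hand_eye']
def pw(P):
    q=np.linalg.inv(H)@np.r_[Rt.T@(np.array(P)-s['position']),1]; u=c['intrinsics']@q[:3]; return u[:2]/u[2]
for P in [(.498,-.091,.1227),(.6521,-.0855,.1223),(.4445,-.0809,.1186),(.5984,-.1081,.0845),(.446,-.0949,.082),s['position']]: print(P,pw(P))
E
```

```text
(0.498, -0.091, 0.1227) [320.71233853 123.89110638]
(0.6521, -0.0855, 0.1223) [586.78712717 114.31154642]
(0.4445, -0.0809, 0.1186) [229.70168912 117.42069492]
(0.5984, -0.1081, 0.0845) [478.2399541  186.17110699]
(0.446, -0.0949, 0.082) [241.73157455 174.95885407]
[ 0.49647521 -0.18896081  0.10502139] [320.7683093  299.23459953]
```

The wrist view agrees with the triangulated points to within about 3 px. Next I put the fingertip under the tab.

Emit:
{"method": "apply_moves", "body": {"commands": [[[0.008,0,0.008,0,0,0],[0.016,0,0.015,0,0,0],[0.024,0,0.023,0,0,0],[0.032,0,0.03,0,0,0],[0.039,0.001,0.037,0,0,0],[0.046,0.001,0.044,0,0,0],[0.053,0.002,0.051,0,0,0],[0.06,0.002,0.058,0,0,0],[0.066,0.002,0.064,0,0,0],[0.066,0.002,0.064,0,0,0]]]}}

```text
time_s: 5.22
position: [0.4999, -0.095, 0.1073]
orientation: [-1.772, -1.749, -0.735]
wrist_force: [0.5, 0.3, -0.3]
grip_width: 0.0006
```

```bash
python3 g.py .5 -.09 .16 45; python3 - <<'E'
from cell import r,read_camera
import cv2
for n in ['scene','wrist']:
    im=read_camera(n)['img'][:,:,::-1]
    if n=='scene': im=cv2.resize(im[130:300,130:400],None,fx=2.9,fy=2.9,interpolation=cv2.INTER_CUBIC)
    cv2.imwrite(f'pics/{n}3.png',im)
E
```

```text
t 5.22 pos [ 0.4999 -0.095   0.1073] F [ 0.4694  0.3157 -0.3206] w 0.0005879025071825968
shift [ 0.0409  0.     -0.0336] turn(5deg) [-0.0604 -0.0167  0.0562]
```

View pics/scene3.png

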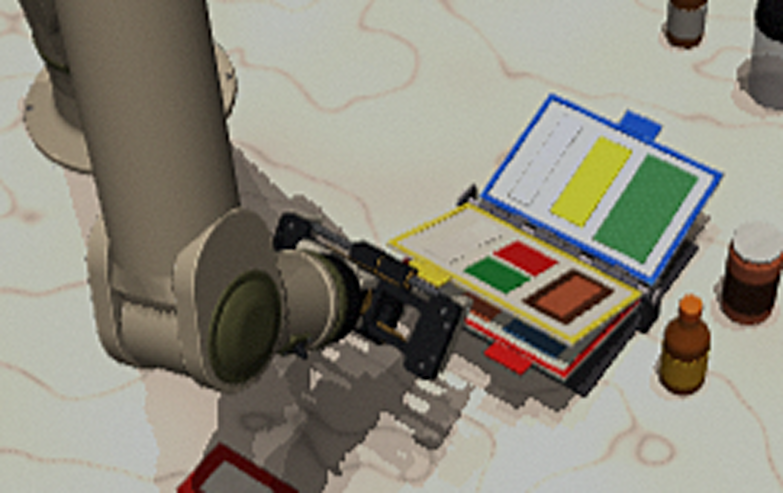

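View pics/wrist3.png

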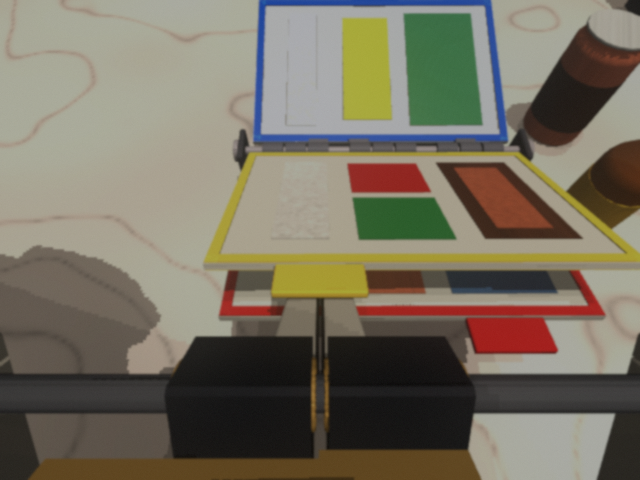

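The tab covers the fingertip: its outer edge is at row 297 and the fingers show below it. The tip is therefore underneath, with the red leaf clear. Next I compute an arc about the spine.

```bash
cat > arc.py <<'E'
import sys
from cell import r
from h import *
np.set_printoptions(precision=4,suppress=True)
# corner contact offset s*7.5mm along tool x; from (a0,r0) to (a1,r1), beta
a0,a1,r0,r1,n,sg=map(float,sys.argv[1:7])
s=r.get_state(); Rc=R.from_rotvec(s['orientation']); print(s['time_s'],s['position'],s['wrist_force'])
for k in range(1,int(n)+1):
    a=np.deg2rad(a0+(a1-a0)*k/n); rr=r0+(r1-r0)*k/n
    C=np.array([.4999,.0487-rr*np.cos(a),.05+rr*np.sin(a)])
    T=C-sg*.0075*Rc.apply([1,0,0]); print(np.round(Rc.inv().apply(T-s['position']),3))
E
python3 arc.py 24 60 .152 .15 12 1
```

```text
5.3167 [ 0.5001 -0.0972  0.1071] [ 0.2086 -0.2549  0.0815]
[ 0.008 -0.    -0.001]
[ 0.016 -0.    -0.003]
[ 0.024 -0.    -0.005]
[ 0.032 -0.001 -0.006]
[ 0.039 -0.001 -0.007]
[ 0.047 -0.001 -0.007]
[ 0.055 -0.001 -0.007]
[ 0.063 -0.001 -0.007]
[ 0.071 -0.001 -0.006]
[ 0.079 -0.001 -0.005]
[ 0.086 -0.001 -0.003]
[ 0.094 -0.001 -0.001]
```

Emit:
{"method": "apply_moves", "body": {"commands": [[[0.006,0,-0.001,0,0,0],[0.014,0,-0.002,0,0,0],[0.022,0,-0.004,0,0,0],[0.03,0,-0.006,0,0,0],[0.038,0,-0.007,0,0,0],[0.046,0,-0.007,0,0,0],[0.054,0,-0.007,0,0,0],[0.062,0,-0.007,0,0,0],[0.07,0,-0.006,0,0,0],[0.078,0,-0.005,0,0,0],[0.086,0,-0.003,0,0,0],[0.094,0,-0.001,0,0,0]]]}}

```text
time_s: 6.32
position: [0.5011, -0.0308, 0.1748]
orientation: [-1.775, -1.749, -0.735]
wrist_force: [0.8, -2.9, 0.2]
grip_width: 0.0008
```

```bash
python3 arc.py 60 95 .15 .145 12 1; python3 - <<'E'
from cell import r,read_camera
import cv2
for n in ['scene','wrist']:
    im=read_camera(n)['img'][:,:,::-1]
    if n=='scene': im=cv2.resize(im[130:300,130:400],None,fx=2.9,fy=2.9,interpolation=cv2.INTER_CUBIC)
    cv2.imwrite(f'pics/{n}4.png',im)
E
```

```text
6.3167 [ 0.5011 -0.0308  0.1748] [ 0.8477 -2.8542  0.223 ]
[ 0.006 -0.001  0.002]
[ 0.014 -0.001  0.005]
[ 0.02  -0.002  0.008]
[ 0.027 -0.002  0.012]
[ 0.033 -0.002  0.016]
[ 0.04  -0.002  0.02 ]
[ 0.046 -0.002  0.025]
[ 0.051 -0.002  0.029]
[ 0.057 -0.002  0.034]
[ 0.062 -0.002  0.04 ]
[ 0.067 -0.002  0.045]
[ 0.072 -0.003  0.051]
```

View pics/scene4.png

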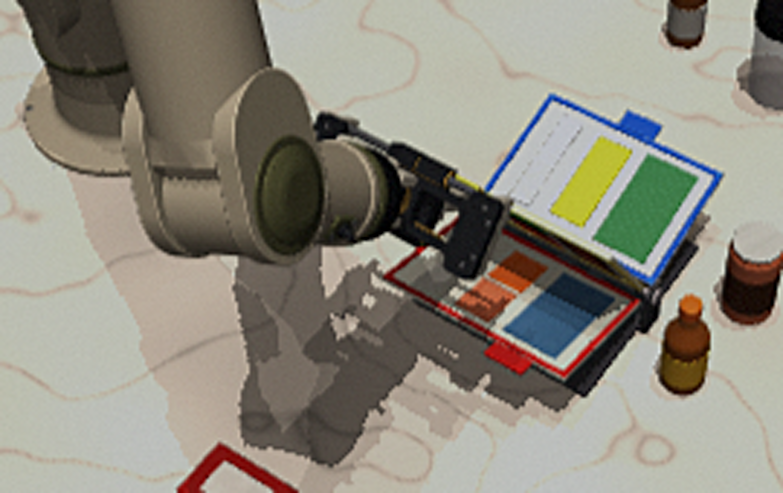

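View pics/wrist4.png

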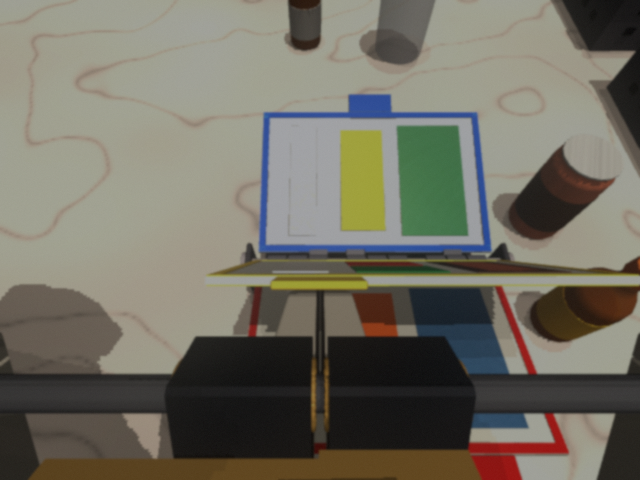

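The leaf is up at about 60° and rides on the fingertips at its tab (row 285), with −2.9 N across the stand. The red leaf is still lying flat. I'll continue past upright.

Emit:
{"method": "apply_moves", "body": {"commands": [[[0.006,0,0.002,0,0,0],[0.013,0,0.005,0,0,0],[0.02,0,0.008,0,0,0],[0.027,0,0.012,0,0,0],[0.033,0,0.016,0,0,0],[0.04,0,0.02,0,0,0],[0.046,0,0.025,0,0,0],[0.051,0,0.029,0,0,0],[0.057,0,0.034,0,0,0],[0.062,0,0.04,0,0,0],[0.067,0,0.045,0,0,0],[0.072,0,0.051,0,0,0]]]}}

```text
time_s: 7.42
position: [0.5023, 0.0562, 0.1891]
orientation: [-1.775, -1.749, -0.735]
wrist_force: [-0.2, -1.2, 1.9]
grip_width: 0.0004
```

```bash
python3 arc.py 95 128 .145 .138 12 1
```

```text
7.4167 [0.5023 0.0562 0.1891] [-0.1932 -1.2203  1.8624]
[ 0.004 -0.003  0.006]
[ 0.007 -0.003  0.012]
[ 0.011 -0.003  0.018]
[ 0.014 -0.003  0.024]
[ 0.016 -0.003  0.03 ]
[ 0.019 -0.003  0.037]
[ 0.021 -0.003  0.043]
[ 0.022 -0.003  0.05 ]
[ 0.024 -0.003  0.056]
[ 0.025 -0.003  0.063]
[ 0.025 -0.003  0.07 ]
[ 0.026 -0.004  0.076]
```

Emit:
{"method": "apply_moves", "body": {"commands": [[[0.004,-0.001,0.006,0,0,0],[0.007,-0.001,0.012,0,0,0],[0.011,-0.002,0.018,0,0,0],[0.014,-0.002,0.024,0,0,0],[0.016,-0.002,0.03,0,0,0],[0.019,-0.002,0.037,0,0,0],[0.021,-0.002,0.043,0,0,0],[0.022,-0.002,0.05,0,0,0],[0.024,-0.002,0.056,0,0,0],[0.025,-0.002,0.063,0,0,0],[0.025,-0.002,0.07,0,0,0],[0.026,-0.002,0.076,0,0,0]]]}}

```text
time_s: 8.42
position: [0.5012, 0.1284, 0.1537]
orientation: [-1.774, -1.748, -0.735]
wrist_force: [0.2, -1.6, -0.6]
grip_width: 0.0006
```

```bash
python3 arc.py 128 156 .138 .132 12 -1; python3 - <<'E'
from cell import r,read_camera
import cv2
print(r.get_state()['joints'])
for n in ['scene','wrist']:
    im=read_camera(n)['img'][:,:,::-1]
    if n=='scene': im=cv2.resize(im[130:300,130:400],None,fx=2.9,fy=2.9,interpolation=cv2.INTER_CUBIC)
    cv2.imwrite(f'pics/{n}5.png',im)
E
```

```text
8.4167 [0.5012 0.1284 0.1537] [ 0.1935 -1.6382 -0.6325]
[ 0.015 -0.001  0.006]
[ 0.015 -0.002  0.011]
[ 0.014 -0.002  0.017]
[ 0.014 -0.002  0.023]
[ 0.013 -0.002  0.028]
[ 0.012 -0.002  0.033]
[ 0.011 -0.002  0.039]
[ 0.009 -0.002  0.044]
[ 0.007 -0.002  0.049]
[ 0.005 -0.002  0.054]
[ 0.003 -0.002  0.059]
[ 0.001 -0.002  0.064]
[ 0.37057582  0.6312313  -0.37460322  2.20007977 -1.0383737   0.67351089
  0.98101482]
```

View pics/scene5.png

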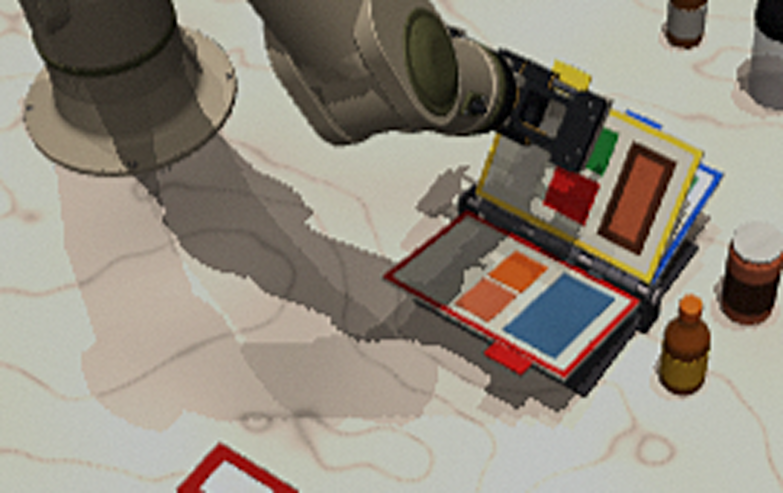

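View pics/wrist5.png

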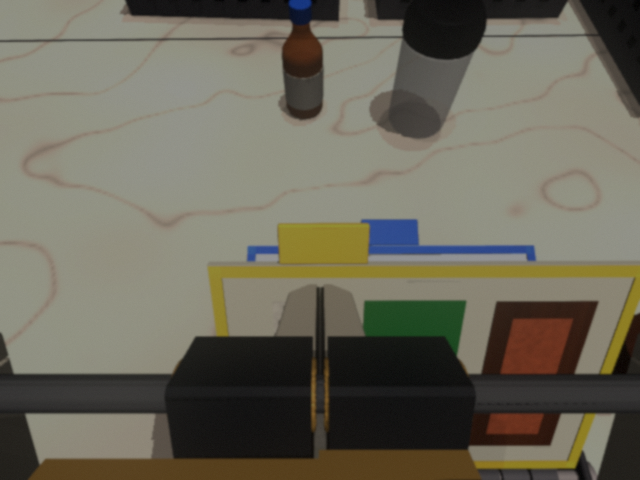

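Leaf at about 130°, pressed by the fingertips below its tab (the wrist view shows the yellow tab at 323,243). Joint 5 is close to its limit, so I bring the tool towards vertical while pressing on.

```bash
cat > arc2.py <<'E'
import sys
from cell import r
from h import *
np.set_printoptions(precision=4,suppress=True)
a0,a1,r0,r1,n,tu=map(float,sys.argv[1:7])   # tu: total turn about tool y in units
s=r.get_state(); Rc=R.from_rotvec(s['orientation']); print(s['time_s'],s['position'],s['wrist_force'],s['joints'])
for k in range(1,int(n)+1):
    a=np.deg2rad(a0+(a1-a0)*k/n); rr=r0+(r1-r0)*k/n
    C=np.array([s['position'][0],.0487-rr*np.cos(a),.05+rr*np.sin(a)])
    u=tu*k/n; x=(Rc*R.from_rotvec([0,np.deg2rad(5*u),0])).apply([1,0,0])
    T=C-.0075*x; print(np.round(Rc.inv().apply(T-s['position']),3),round(u,2))
E
python3 arc2.py 127 137 .138 .135 10 -6
```

```text
8.5167 [0.5009 0.1286 0.1536] [-0.4392  0.4837 -0.0941] [ 0.3702  0.6317 -0.3742  2.2002 -1.0382  0.6746  0.9812]
[-0.001 -0.    -0.   ] -0.6
[-0.001 -0.     0.002] -1.2
[-0.001 -0.     0.004] -1.8
[-0.001 -0.     0.006] -2.4
[-0.001 -0.     0.008] -3.0
[-0.001 -0.     0.01 ] -3.6
[-0.001 -0.     0.012] -4.2
[-0.001 -0.     0.014] -4.8
[-0.001 -0.     0.016] -5.4
[-0.001 -0.     0.018] -6.0
```

Emit:
{"method": "apply_moves", "body": {"commands": [[[0,0,0,0,-0.6,0],[0,0,0.002,0,-1.2,0],[-0.001,0,0.004,0,-1.8,0],[-0.001,0,0.006,0,-2.4,0],[-0.001,0,0.008,0,-3,0],[-0.001,0,0.01,0,-3.6,0],[-0.001,0,0.012,0,-4.2,0],[-0.001,0,0.014,0,-4.8,0],[-0.001,0,0.016,0,-5.4,0],[-0.001,0,0.018,0,-6,0]]]}}

```text
time_s: 9.35
position: [0.5016, 0.1397, 0.141]
orientation: [-2.1, -2.068, -0.275]
wrist_force: [-0.4, -0.0, 1.6]
grip_width: 0.0004
```

```bash
python3 arc2.py 137 157 .135 .13 10 -1
```

```text
9.35 [0.5016 0.1397 0.141 ] [-0.4095 -0.0293  1.6388] [-0.2495  0.4713  0.0443  2.1875 -0.5989  0.4987  0.3061]
[ 0.002 -0.     0.005] -0.1
[ 0.004 -0.     0.01 ] -0.2
[ 0.005 -0.     0.014] -0.3
[ 0.006 -0.     0.019] -0.4
[ 0.007 -0.     0.023] -0.5
[ 0.008 -0.     0.027] -0.6
[ 0.009 -0.     0.032] -0.7
[ 0.009 -0.     0.037] -0.8
[ 0.01  -0.     0.041] -0.9
[ 0.01  -0.     0.046] -1.0
```

Emit:
{"method": "apply_moves", "body": {"commands": [[[0.002,0,0.005,0,-0.1,0],[0.004,0,0.01,0,-0.2,0],[0.005,0,0.014,0,-0.3,0],[0.006,0,0.019,0,-0.4,0],[0.007,0,0.023,0,-0.5,0],[0.008,0,0.027,0,-0.6,0],[0.009,0,0.032,0,-0.7,0],[0.009,0,0.037,0,-0.8,0],[0.01,0,0.041,0,-0.9,0],[0.01,0,0.046,0,-1,0]]]}}

```text
time_s: 10.18
position: [0.5019, 0.1613, 0.0981]
orientation: [-2.147, -2.115, -0.187]
wrist_force: [0.3, -0.1, 1.6]
grip_width: 0.0005
```

```bash
python3 arc2.py 156 166 .13 .128 10 0;  python3 - <<'E'
from cell import r,read_camera
import cv2
for n in ['scene','wrist']:
    im=read_camera(n)['img'][:,:,::-1]
    if n=='scene': im=cv2.resize(im[130:300,130:400],None,fx=2.9,fy=2.9,interpolation=cv2.INTER_CUBIC)
    cv2.imwrite(f'pics/{n}6.png',im)
E
```

```text
10.1833 [0.5019 0.1613 0.0981] [ 0.3037 -0.1052  1.6175] [-0.3811  0.5434  0.0968  2.1973 -0.5692  0.4072  0.2109]
[-0.    -0.    -0.001] 0.0
[ 0.    -0.     0.001] 0.0
[ 0.    -0.     0.003] 0.0
[ 0.001 -0.     0.005] 0.0
[ 0.001 -0.     0.008] 0.0
[ 0.001 -0.     0.01 ] 0.0
[ 0.001 -0.     0.012] 0.0
[ 0.001 -0.     0.014] 0.0
[ 0.001 -0.     0.017] 0.0
[ 0.001 -0.     0.019] 0.0
```

View pics/wrist6.png

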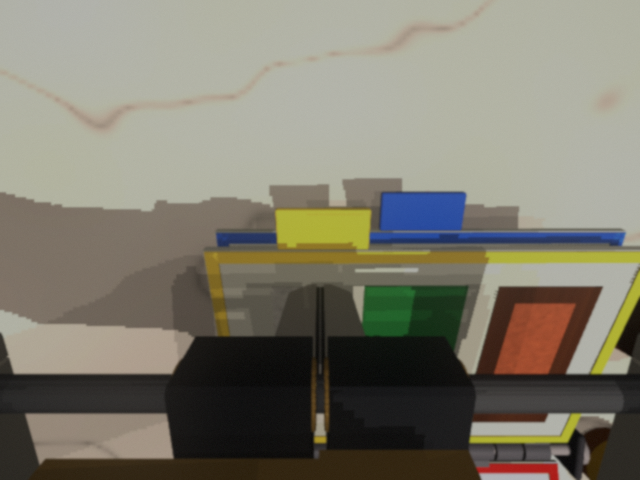

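View pics/scene6.png

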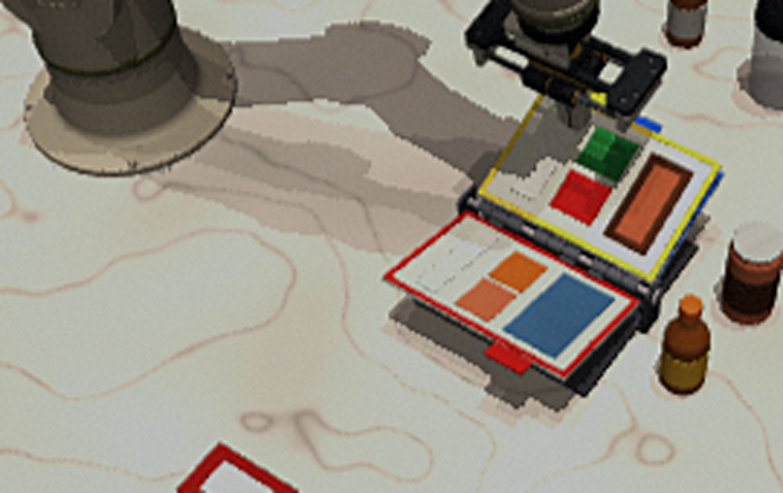

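The leaf is a few degrees above flat, with a thin gap still showing over the blue leaf. I'll press it down slowly and watch the force.

Emit:
{"method": "apply_moves", "body": {"commands": [[[0,0,0.002,0,0,0],[0,0,0.004,0,0,0],[0,0,0.006,0,0,0],[0.001,0,0.008,0,0,0],[0.001,0,0.01,0,0,0],[0.001,0,0.011,0,0,0],[0.001,0,0.012,0,0,0],[0.001,0,0.013,0,0,0],[0.001,0,0.014,0,0,0],[0.001,0,0.015,0,0,0]]]}}

```text
time_s: 11.12
position: [0.502, 0.1648, 0.0839]
orientation: [-2.146, -2.115, -0.188]
wrist_force: [-0.3, -0.3, 8.3]
grip_width: 0.0005
```

Emit:
{"method": "apply_moves", "body": {"commands": [[[0,0,0.001,0,0,0],[0,0,0.002,0,0,0],[0,0,0.002,0,0,0],[0,0,0.002,0,0,0]]]}}

```text
time_s: 11.45
position: [0.502, 0.1649, 0.0835]
orientation: [-2.147, -2.115, -0.19]
wrist_force: [-5.1, -3.2, 24.1]
grip_width: 0.0003
```

```bash
python3 - <<'E'
from cell import r,read_camera
import cv2
for n in ['scene','wrist']:
    im=read_camera(n)['img'][:,:,::-1]
    if n=='scene': im=cv2.resize(im[130:300,130:400],None,fx=2.9,fy=2.9,interpolation=cv2.INTER_CUBIC)
    cv2.imwrite(f'pics/{n}7.png',im)
E
```

```text
(no output)
```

View pics/wrist7.png

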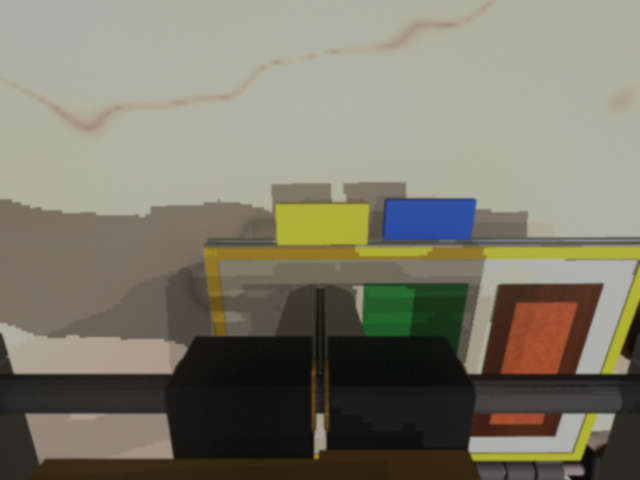

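Firm contact: 24 N and the z position no longer moves, so the leaf is on its stop. The yellow border covers the blue leaf up to the tab line. I'll back the hand away.

Emit:
{"method": "apply_moves", "body": {"commands": [[[0,0,-0.001,0,0,0],[0,0,-0.003,0,0,0],[0,0,-0.007,0,0,0],[0,0,-0.015,0,0,0],[0,0,-0.03,0,0,0],[0,0,-0.05,0,0,0],[0,0,-0.07,0,0,0],[0,0,-0.09,0,0,0],[-0.02,0,-0.11,0,0,0],[-0.05,0,-0.13,0,0,0],[-0.08,0,-0.14,0,0,0],[-0.11,0,-0.15,0,0,0]]]}}

```text
time_s: 12.55
position: [0.4999, 0.0295, 0.212]
orientation: [-2.146, -2.117, -0.19]
wrist_force: [1.4, 0.6, -0.2]
grip_width: 0.0004
```

```bash
python3 - <<'E'
from cell import r,read_camera
import cv2
for n in ['scene','wrist','top']:
    im=read_camera(n)['img'][:,:,::-1]
    cv2.imwrite(f'pics/{n}8r.png',im)
    if n=='scene': im=cv2.resize(im[100:330,180:430],None,fx=2.6,fy=2.6,interpolation=cv2.INTER_CUBIC)
    cv2.imwrite(f'pics/{n}8.png',im)
E
```

```text
(no output)
```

View pics/scene8.png

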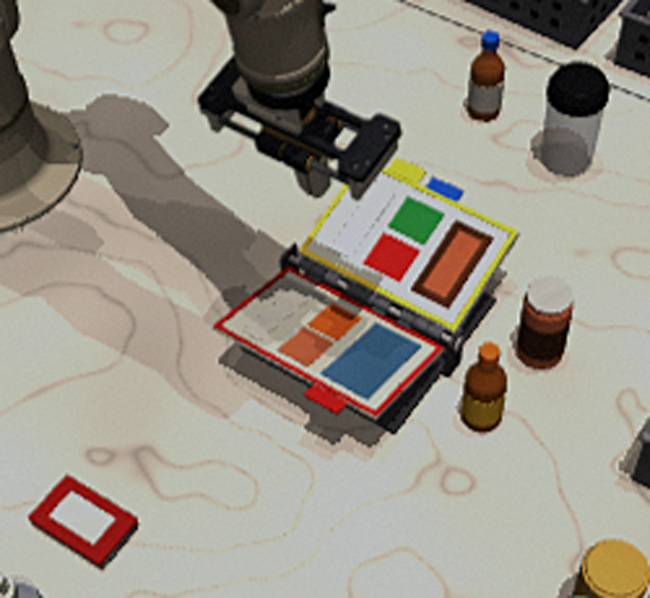

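View pics/wrist8.png

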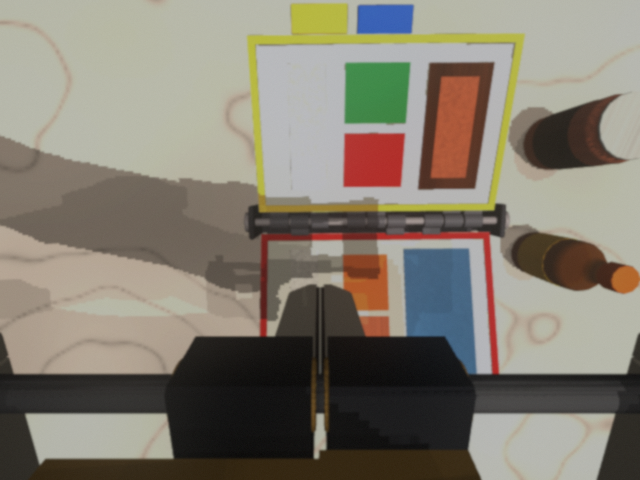

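```bash
python3 - <<'E'
from cell import r,read_camera
from h import *
s=read_camera('scene')
im=cv2.imread('pics/scene8r.png')
for v in (2.618,2.575,2.53):
    a=v+.262; 
    P=[.652,.0457-.15*np.cos(a),.05+.15*np.sin(a)]
    Q=[.4505,.0495-.16*np.cos(a),.05+.16*np.sin(a)]
    u=proj(s,P); print(v,u,((u-[180,100])+.3)*2.6)
t=read_camera('top')
print(r.get_state()['wrist_force'])
c=cv2.imread('pics/top8r.png')[200:340,200:380]; cv2.imwrite('pics/top8z.png',cv2.resize(c,None,fx=4,fy=4,interpolation=cv2.INTER_CUBIC))
c=im[170:240,290:390]; cv2.imwrite('pics/scene8z.png',cv2.resize(c,None,fx=8,fy=8,interpolation=cv2.INTER_CUBIC))
E
```

```text
2.618 [376.88724912 187.98221646] [512.68684771 229.53376279]
2.575 [376.77394958 186.95865204] [512.39226892 226.87249532]
2.53 [376.60404994 185.96069013] [511.95052984 224.27779435]
[0.12057284 0.51214972 0.23955328]
```

View pics/scene8z.png

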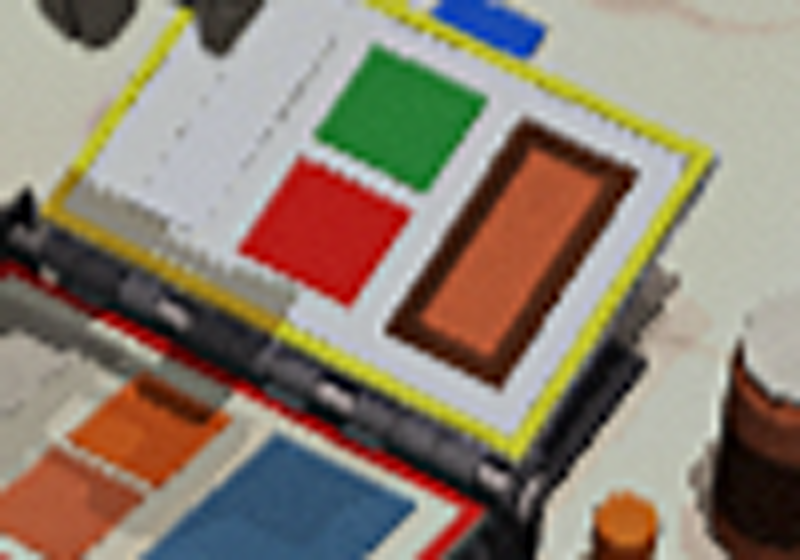

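View pics/top8z.png

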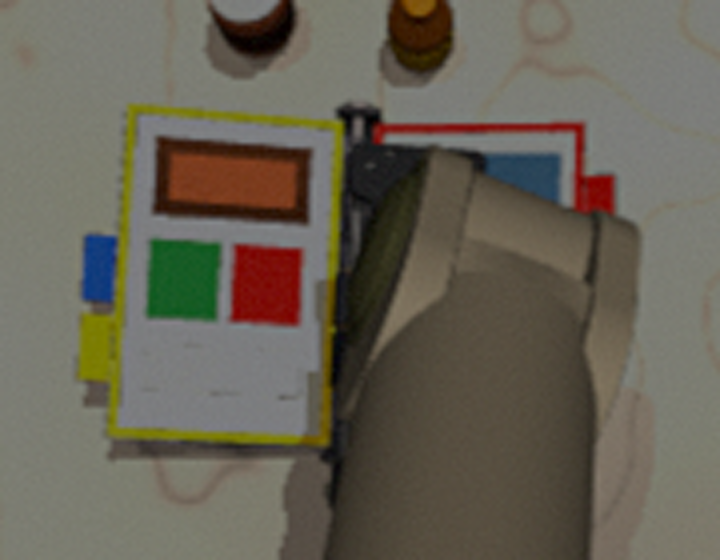

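The far outer corner sits at about (378.8,188.8) in the scene view. The prediction is row 188.0 for flat and 187.0 at the 2.575 limit, so the leaf is flat. The hand is clear and the wrist force is about 0, so I hand in.

```bash
python3 -c "
from cell import r
print(r.job_done()); print(r.get_state()['time_s'])"
```

```text
the job is handed in; nothing more can be done
None
the job is handed in; nothing more can be done
```

I turned the yellow-tabbed leaf over the spine and pressed it flat on the left-hand leaves, then handed the job in about 13 s into the run. The hand-in gave no verdict.

I used closed fingers throughout: the tip went under the tab, pushed the leaf up and over in a slow arc of at most about 0.7 rad/s, and pressed it down. I then took the hand clear.

- **Leaf flat:** pressing ended at about 24 N with the fingertip no longer moving down, where flat was predicted. After I withdrew, the leaf's far outer corner sat at row 188.8 in the scene image. Flat predicts 188.0 and the 2.575 rad limit predicts 187.0. Those differ by only about 1 px, so the image alone is weak proof, but it agrees with the force.
- **Everything else:** the red and blue leaves, the stand, and the cans, bottles and tin within the final views looked unmoved. I judged this by eye in the views around the stand and did not re-measure positions. I did not look at the soda can and sanitizer again at the end.
- **Hand clear:** the wrist force read about zero before hand-in.
- **Joint limit:** joint 5 came close to its limit mid-turn (−1.04 of −1.05 rad), so I brought the tool nearer to vertical to back it off.

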